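# Index the swivel vice to its next notch

### The arm

A 6-joint arm with a two-finger parallel gripper is mounted at the origin on the work surface. World frame = base frame: x ahead of the robot, y to its left, z up, the work surface at z = 0. Lengths are in m, angles in rad, forces in N, time in s.
With the tool pointing down it reaches from about 0.275 to 0.75 m from the base axis. Payload 10.2 kg.
Tool frame: the origin (TCP) lies midway between the tips of the shut fingers; the grasp point (between the pads) lies 19 mm behind it; z points along the fingers, y is the line along which they close (so a half turn about z gives the same grasp; the last joint's range is limited). The gripper opens to 85 mm and grips with 20 to 120 N. Pads are 22 mm wide; open, the fingers measure 114 mm over their backs; the gripper's body (76 mm by 85 mm) begins 54 mm behind the grasp point. The pads swing forward as they close: fully open they stand 13 mm farther back than shut.
Start: joints at [0.934, 0.313, 1.498, -0, 1.331, -0.223], TCP at [0.211, 0.481, 0.231] pointing down, gripper open.
Joint ranges: [-2.94, 2.94], [-0.97, 2.17], [0.19, 2.56], [-1.23, 4.37], [0.02, 3.11], [-2.88, 2.88]. Speed limits (rad/s): [2.39, 2.39, 3.01, 3.14, 3.14, 3.14].

### API

Orientations are given as a unit quaternion [w, x, y, z].
In Python, from cell import bot, camera gives the robot as it stands.
- The arm moves only by the tool carry_out, never from a script. Its argument "rows" is a list of rows, each an object with "rot": the turn, a rotation vector about the world's x, y, z in degrees, a list of three; "translation": the shift along the world's x, y, z in mm, a list of three; "fingers": the closure, from -1 (fully open) to 1 (shut). A call has 1 to 10 rows; each row shifts and turns the commanded pose from where the row before left it; what a row does not reach is not made up. A row lasts 1/8 s, in which the tool goes at most 62.5 mm and 10.7 degrees, less where a joint would pass 70% of its speed; a pose out of reach is approached as far as the arm can. A call with a gripper value outside its range is refused whole. The fingers move at their own pace and stop on an object; the grip force is fixed at half the most. Time passes only in rows, so rows that do not move let the fingers close. It gives the time, the measured TCP pose, the force, the opening and the grip force at its end, in the units of the state.
- bot.state(): the state, without advancing time (a new reading comes with each control period).
- camera(name): name is "scene" or "top" or "wrist"; returns a dict with "pixels" (420x560x3 uint8, red, green, blue), "fx", "fy", "cx", "cy" (pixels), "cam_to_world" (4x4, takes a point from camera to world coordinates); the wrist camera has in their place "T_tool_cam" (4x4, takes a point from camera to tool coordinates, whose origin is the TCP and whose axes are the flange's). Camera axes: x right, y up, looking along -z (the intrinsics and any distortion apply to the point x, -y, -z); pixel columns grow to the right and rows downward; lengths in m; the calibration is good to about 2 mm. The wrist camera is an equidistant fisheye: a pixel r from the principal point sees the ray r / f radians off the axis. A picture is of the moment at which its call begins: read the wrist's pose just before it. There is no depth.
- bot.sign_off(): hands the job in; it is judged then, once.
The state is a dict: "t": time; "joint_pos": joint angles; "dq": joint speeds; "joint_efforts": joint torques, N m; "position": TCP position; "tcp_rot": TCP orientation; "wrist_force": force on the tool from outside, world axes, zero at the start; "ft_torque": the same for the moment, N m; "finger_gap": finger opening in m; "grasp_force": force on a finger pad.
Only numpy, scipy, OpenCV 4.12 (cv2) and the standard library are available. Lean on these libraries where they do the work, as an engineer would, in place of code of your own. Each camera call takes 0.05 s, during which the arm holds its last target. There are 200 camera calls.

### The job

The branch in the blue vice is to be sawn at the next angle: lift the red spring ring until the index pin is clear of its notch, swing the vice counter-clockwise (seen from above) to the next notch, the one in the adjustable steel plate with the yellow tab, and let the ring go so that the spring pin locks fully home there. Feel the pin in gently and do not force the swivel against it; leave everything else on the bench where it lies.

Things in the scene. Friction and masses are not known exactly. Their poses are not given: they have to be found in the camera images.
- swivel_axis (a point): Point of the fixed base on the upright axis about which the vice turns, at the height of the base's top face, 40 mm above the bench; axes are the base's, z up. The base is a round blue casting, 206 mm across, on a 300 mm square plywood board 18 mm thick. The top face of its rim, 82 to 103 mm from the axis, is the flat track on which the index pin runs.
- start_notch (a point): Middle of the fixed radial notch, 15 mm wide, in the rim of the base, in which the pin stands at the start (92 mm from the swivel axis, 40 mm above the bench). A second fixed notch lies 45 degrees clockwise of it and is not wanted. Counter-clockwise lies a bright steel arc plate, 69 degrees long, its face level with the track, with the wanted notch in its middle.
- vice_base: The fixed base; origin on the swivel axis at the bench. The steel arc plate on its rim is adjustable: its notch (15 mm wide, a yellow tab just outside it, 104 to 113 mm from the axis) lies anywhere from 40 to 68 degrees counter-clockwise of the start notch and is not measured: it must be seen or felt. The way to it is smooth.
- swivel (a joint): Turn of the vice, rad, counter-clockwise from above positive; near 0 at the start, stops at -0.95 and +1.45. Friction about 0.22 N m (2.4 N at the ring); the vice weighs 4 to 6 kg. The pin has 1.5 mm play each side in a notch. The vice with its branch reaches 180 mm from the axis, 57 to 142 mm above the bench; its screw handle points to the robot at the start.
- pull_ring (a point): Centre of the upright red pull ring, 92 mm from the swivel axis, on a lug of the vice and turning with it. 36 mm outside, bar 9 mm thick, hole 18 mm. Its x is tangential (pinch the 9 mm along it), y points radially to the axis, z up. With the pin home the centre is 92 mm above the bench, top 110, foot 74, barrel below ends at 71. The nearest jaw is 47 mm inward, top 138.
- plunger (a joint): Height of the ring and pin above fully home, m: 0 locked home, 0.016 at the upper stop. The round-nosed pin reaches 11 mm below the track when home: it is clear of the notch from 0.0112, rides at 0.0100 to 0.0112 on track or plate (rubbing with 3 to 7 N), and drops to 0 in a notch. The spring pulls it down with 5 N when home, 9.5 N at the stop (1 N more by weight), and is damped.
- pin_tip: The spring pin itself, 12 mm thick, mostly hidden under the lug; origin on its axis, 40 mm above the bench when home. The base and the plate must not load it with more than 35 N, sideways or down.
- offcut: Short branch offcut, 40 mm long, 26 mm thick, lying on a corner of the plywood board, away from the ring; a bystander.
- pencil: Flat red carpenter's pencil, 165 mm, lying on the board along the edge on the far side of the vice from the ring; a bystander.
- back_saw: Back saw, 310 mm long, lying flat on the robot's right of the vice; a bystander.
- mallet: Wooden mallet, 300 mm long, lying on the left; a bystander.
- screwdriver: Yellow screwdriver, 200 mm long, lying on the left; a bystander.
- log_thick: Piece of branch, 38 mm thick, 110 mm long, lying to the left or right of the vice; a bystander.
- log_thin: Piece of branch, 30 mm thick, 130 mm long, lying to the left or right of the vice; a bystander.
- glue_bottle: White glue bottle with a red cap, 52 mm wide, 150 mm tall, standing to the left or right of the vice; a bystander.

How it is judged:
By the outcome, as a careful person would: the job done as asked, in the order asked, and still so for the second after the job is handed in, with the robot touching nothing.
It also fails if it takes over 58 s, if anything falls off the work surface, if the arm or the gripper's body presses on something with over 40 N, if the wrist force passes 120 N, or if a joint passes its speed limit or range.

## Working session

There is one attempt and no reset: what is moved stays moved. The work goes in short steps, Python scripts to look and compute and a tool call to move; the robot and the scene stay as the last step left them, time stands still between calls to the robot, and variables do not carry over. Pictures are saved under pics/ and viewed, at most 12 in all, crops included, and the job is handed in when it is done.

Besides the shell and the picture viewer there is one more tool, called by a JSON object that holds its "fn" and its "kwargs", one argument or row to a line. carry_out: Moves the arm, as the interface text tells. Its arguments: {"type":"object","properties":{"rows":{"type":"array"}},"required":["rows"]}

```bash
mkdir -p pics; cat > h.py <<'E'
import numpy as np, cv2
from cell import bot, camera
def snap(n,f):
    c=camera(n); cv2.imwrite(f'pics/{f}.png',c['pixels'][:,:,::-1]); np.savez(f'pics/{f}.npz',**{k:v for k,v in c.items()}); return c
def ray(c,u,v):
    M=np.array(c['cam_to_world']); d=np.array([(u-c['cx'])/c['fx'],-(v-c['cy'])/c['fy'],-1]); return M[:3,3],M[:3,:3]@d
def onz(c,u,v,z):
    o,d=ray(c,u,v); return o+d*(z-o[2])/d[2]
E
python3 - <<'E'
from h import *
s=bot.state(); print({k:np.round(v,3).tolist() for k,v in s.items()})
for n in('top','scene'):
    c=snap(n,n+'0'); print(n,c['fx'],c['cx'],c['cy'],[k for k in c],np.round(c['cam_to_world'],3).tolist())
E
```

```text
{'t': 0.0, 'joint_pos': [0.934, 0.313, 1.498, 0.0, 1.331, -0.223], 'dq': [0.001, -0.0, 0.001, 0.0, -0.001, -0.003], 'joint_efforts': [0.004, -41.228, -25.974, 0.0, 0.004, 0.0], 'position': [0.211, 0.48, 0.231], 'tcp_rot': [-0.0, 0.205, 0.979, -0.001], 'wrist_force': [-0.304, -0.393, 0.275], 'ft_torque': [0.0, 0.01, 0.008], 'grasp_force': 0.0, 'finger_gap': 0.085}
top 508.84526525609294 267.0794343189536 211.07567437951707 ['pixels', 'fx', 'fy', 'cx', 'cy', 'cam_to_world'] [[0.009, 0.992, -0.129, 0.298], [-1.0, 0.009, 0.002, -0.025], [0.004, 0.129, 0.992, 1.675], [0.0, 0.0, 0.0, 1.0]]
scene 473.392214298537 282.32819912163194 209.37959406242535 ['pixels', 'fx', 'fy', 'cx', 'cy', 'cam_to_world'] [[0.632, -0.539, 0.556, 1.172], [0.775, 0.447, -0.447, -0.565], [-0.008, 0.714, 0.7, 0.933], [0.0, 0.0, 0.0, 1.0]]
```

View pics/top0.png

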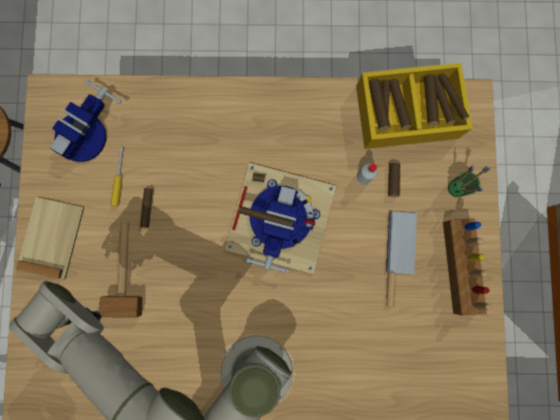

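View pics/scene0.png

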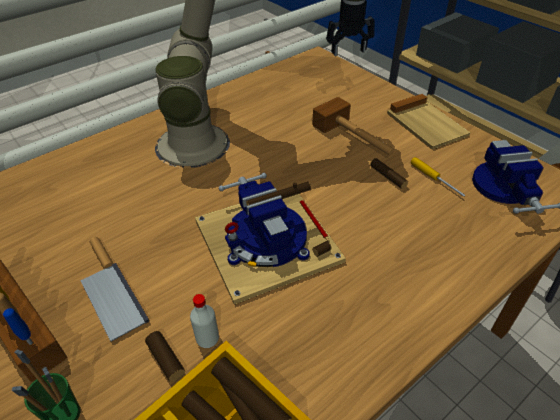

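```bash
python3 - <<'E'
from h import *
a=cv2.imread('pics/top0.png')[155:280,235:345]; b=cv2.imread('pics/scene0.png')[170:300,190:350]
cv2.imwrite('pics/c1.png',cv2.resize(a,None,fx=4.7,fy=4.7,interpolation=2)); cv2.imwrite('pics/c2.png',cv2.resize(b,None,fx=4.6,fy=4.6,interpolation=2))
for n in('top','scene'):
    c=dict(np.load(f'pics/{n}0.npz')); im=cv2.imread(f'pics/{n}0.png'); hsv=cv2.cvtColor(im,cv2.COLOR_BGR2HSV)
    H,S,V=[hsv[...,i].astype(int) for i in range(3)]
    for nm,m in(('red',((H<6)|(H>174))&(S>150)&(V>70)),('yel',(H>22)&(H<34)&(S>150)&(V>120)),('blue',(H>112)&(H<128)&(S>150)&(V>40))):
        k,l,st,ce=cv2.connectedComponentsWithStats(m.astype(np.uint8))
        for i in range(1,k):
            if st[i,4]>=5: print(n,nm,st[i].tolist(),ce[i].round(1), onz(c,*ce[i],{'red':.11,'yel':.04,'blue':.04}[nm]).round(3)[:2])
E
```

```text
top red [369, 164, 8, 7, 44] [372.5 167.1] [ 0.644 -0.358]
top red [240, 187, 7, 19, 45] [242.9 195.8] [0.549 0.047]
top red [233, 213, 6, 16, 35] [235.5 220.7] [0.471 0.069]
top red [305, 221, 9, 3, 19] [309.4 221.8] [ 0.469 -0.16 ]
top red [483, 288, 6, 5, 26] [485.3 290.1] [ 0.265 -0.695]
top yel [362, 64, 110, 76, 2231] [412.1 104.7] [ 0.872 -0.509]
top yel [400, 84, 3, 9, 15] [401.  88.] [ 0.93  -0.474]
top yel [439, 118, 6, 3, 14] [441.4 118.9] [ 0.825 -0.605]
top yel [111, 176, 10, 30, 198] [115.5 191. ] [0.572 0.465]
top yel [307, 197, 4, 5, 11] [308.7 199.1] [ 0.551 -0.164]
top yel [479, 254, 6, 7, 33] [481.6 257.1] [ 0.368 -0.718]
top blue [67, 96, 35, 28, 481] [ 85.8 108.7] [0.848 0.576]
top blue [64, 117, 10, 7, 40] [ 68.9 119.6] [0.81 0.63]
top blue [54, 119, 52, 42, 1157] [ 82.9 140.6] [0.739 0.58 ]
top blue [251, 186, 61, 71, 2016] [278.1 222. ] [ 0.475 -0.065]
scene red [300, 201, 27, 36, 148] [313.3 218.7] [ 0.591 -0.002]
scene red [225, 222, 12, 8, 31] [230.5 224.5] [ 0.478 -0.169]
scene red [229, 228, 8, 5, 21] [232.7 230.3] [ 0.498 -0.176]
scene red [193, 294, 12,
[... 344 characters left out ...]
54 -0.506]
scene blue [491, 143, 38, 12, 197] [510.6 149.3] [0.706 0.712]
scene blue [488, 147, 6, 8, 22] [490.4 150.5] [0.67  0.659]
scene blue [508, 161, 35, 36, 681] [526.8 176.4] [0.807 0.633]
scene blue [474, 163, 36, 40, 567] [488.6 182.1] [0.751 0.527]
scene blue [239, 181, 35, 17, 340] [253.3 188.1] [ 0.343 -0.004]
scene blue [225, 199, 81, 67, 2293] [269.2 230.5] [ 0.501 -0.07 ]
scene blue [229, 226, 6, 4, 14] [231.2 227.3] [ 0.429 -0.139]
scene blue [302, 248, 5, 2, 6] [304.2 248.3] [ 0.604 -0.041]
scene blue [228, 253, 12, 12, 40] [233.4 260. ] [ 0.523 -0.198]
scene blue [297, 252, 12, 8, 34] [302.4 255.9] [ 0.619 -0.06 ]
scene blue [23, 322, 4, 5, 6] [ 24.7 324.2] [ 0.381 -0.651]
```

View pics/c1.png

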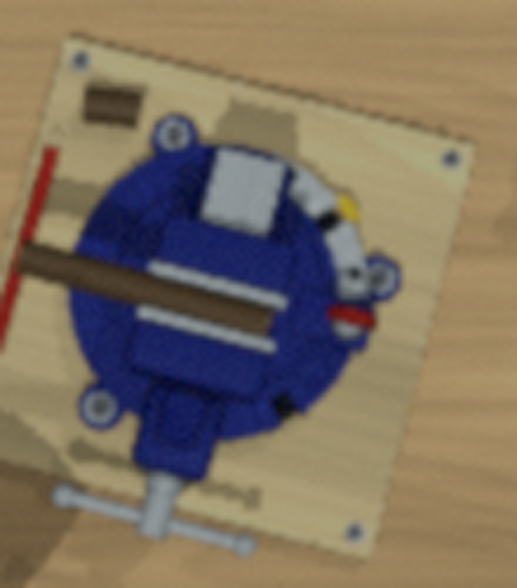

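View pics/c2.png

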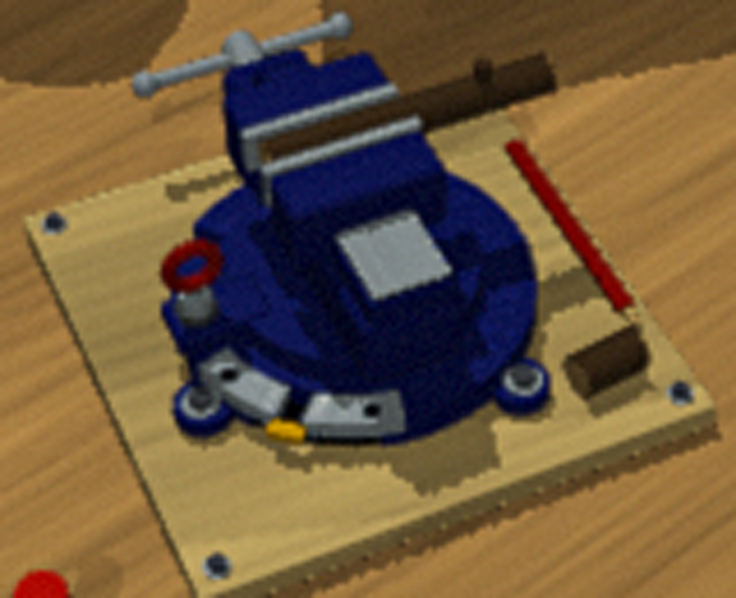

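```bash
cat > m.py <<'E'
from h import *
from scipy.optimize import least_squares
T=dict(np.load('pics/top0.npz'));S=dict(np.load('pics/scene0.npz'))
t=lambda u,v:(235-.39+(u)/4.7,155-.39+v/4.7); s=lambda u,v:(190-.39+u/4.6,170-.39+v/4.6)
def tri(a,b):
    (o,d),(p,e)=ray(T,*a),ray(S,*b); k=np.linalg.lstsq(np.c_[d,-e],p-o,rcond=None)[0]; x,y=o+d*k[0],p+e*k[1]
    return (x+y)/2,np.linalg.norm(x-y)
def circ(P): 
    r=least_squares(lambda q:np.hypot(*(P-q[:2]).T)-.103,[.47,-.07]); return r.x,np.abs(r.fun).max()
A=np.array([onz(T,*t(*p),.04)[:2] for p in[(72,300),(85,230),(110,370),(155,415),(235,440),(320,400),(215,146),(130,190)]])
B=np.array([onz(S,*s(*p),.04)[:2] for p in[(535,290),(530,250),(505,210),(470,185),(440,418),(490,375),(370,440)]])
print('axis top',circ(A),'scene',circ(B))
for n,c,f,L in(('top',T,t,[(72,38),(473,145),(368,556)]),('scene',S,s,[(27,220),(195,598),(715,408)])): print(n,[onz(c,*f(*p),.018)[:2].round(3).tolist() for p in L])
ax=(circ(A)[0]+circ(B)[0])/2
def pol(nm,p): d=np.array(p[:2])-ax; print(nm,np.round(p,4),'r %.4f ang %.2f'%(np.hypot(*d),np.degrees(np.arctan2(d[1],d[0]))))
p,g=tri(t(352,317),s(192,266)); pol('ring',p); print(g)
pol('ringtop T z.105',onz(T,*t(352,317),.105)); pol('ring S z.092',onz(S,*s(192,266),.092))
pol('notchT',onz(T,*t(327,220),.04)); pol('tabT',onz(T,308.7,199.1,.04)); pol('cwnotchT',onz(T,*t(286,406),.04))
pol('notchS',onz(S,*s(291,411),.04));pol('tabS',onz(S,*s(286,431),.04))
p,g=tri((308.7,199.1),s(286,431)); pol('tab tri',p); print(g)
for n,c,f,L in(('T',T,t,[(298,180),(350,285)]),('S',S,s,[(215,365),(403,410)])):
    for q in L: pol('plate end '+n,onz(c,*f(*q),.04))
E
python3 m.py
```

```text
axis top (array([ 0.49470975, -0.08082047]), np.float64(0.006748517098760454)) scene (array([ 0.50164303, -0.07987823]), np.float64(0.005248830251480444))
top [[0.675, 0.029], [0.601, -0.254], [0.313, -0.179]]
scene [[0.318, -0.183], [0.601, -0.259], [0.68, 0.029]]
ring [ 0.4705 -0.1624  0.0889] r 0.0867 ang -108.66
0.0006456484069315856
ringtop T z.105 [ 0.4689 -0.1608  0.105 ] r 0.0856 ang -110.02
ring S z.092 [ 0.4729 -0.1642  0.092 ] r 0.0876 ang -106.77
notchT [ 0.5432 -0.1492  0.04  ] r 0.0823 ang -56.84
tabT [ 0.5509 -0.1639  0.04  ] r 0.0988 ang -57.73
cwnotchT [ 0.4143 -0.1211  0.04  ] r 0.0933 ang -154.08
notchS [ 0.5501 -0.1595  0.04  ] r 0.0946 ang -56.74
tabS [ 0.5593 -0.1696  0.04  ] r 0.1082 ang -55.61
tab tri [ 0.5524 -0.1649  0.0299] r 0.1005 ang -57.33
0.0003854049861674709
plate end T [ 0.571  -0.1292  0.04  ] r 0.0877 ang -33.83
plate end T [ 0.4981 -0.1651  0.04  ] r 0.0847 ang -90.06
plate end S [ 0.4982 -0.172   0.04  ] r 0.0916 ang -90.02
plate end S [ 0.5873 -0.1133  0.04  ] r 0.0951 ang -20.31
```

{"fn": "carry_out", "kwargs": {
  "rows": [
    {"rot":[0,0,-5.9],"translation":[18.5,-46,0],"fingers":-1},
    {"rot":[0,0,-5.9],"translation":[18.5,-46,0],"fingers":-1},
    {"rot":[0,0,-5.9],"translation":[18.5,-46,0],"fingers":-1},
    {"rot":[0,0,-5.9],"translation":[18.5,-46,0],"fingers":-1},
    {"rot":[0,0,-5.9],"translation":[18.5,-46,0],"fingers":-1},
    {"rot":[0,0,-5.9],"translation":[18.5,-46,0],"fingers":-1},
    {"rot":[0,0,-5.9],"translation":[18.5,-46,0],"fingers":-1}
  ]
}}

```text
t: 0.98
position: [0.3408, 0.1572, 0.2312]
tcp_rot: [-0.0, 0.539, 0.842, 0.0]
wrist_force: [0.2, -0.4, 0.6]
finger_gap: 0.0853
grasp_force: 0.0
```

{"fn": "carry_out", "kwargs": {
  "rows": [
    {"rot":[0,0,-5.9],"translation":[18.5,-46,0],"fingers":-1},
    {"rot":[0,0,-5.9],"translation":[18.5,-46,0],"fingers":-1},
    {"rot":[0,0,-5.9],"translation":[18.5,-46,0],"fingers":-1},
    {"rot":[0,0,-5.9],"translation":[18.5,-46,0],"fingers":-1},
    {"rot":[0,0,-5.9],"translation":[18.5,-46,0],"fingers":-1},
    {"rot":[0,0,-5.9],"translation":[18.5,-46,0],"fingers":-1},
    {"rot":[0,0,-5.9],"translation":[18.5,-46,0],"fingers":-1},
    {"rot":[0,0,0],"translation":[0,0,0],"fingers":-1}
  ]
}}

```text
t: 1.98
position: [0.4704, -0.1656, 0.2304]
tcp_rot: [-0.001, 0.801, 0.598, -0.0]
wrist_force: [1.0, 0.2, -0.1]
finger_gap: 0.0857
grasp_force: 0.0
```

```bash
cat >> h.py <<'E'
from scipy.spatial.transform import Rotation as Ro
def wsnap(f):
    s=bot.state(); c=snap('wrist',f); q=s['tcp_rot']; M=np.eye(4); M[:3,:3]=Ro.from_quat([q[1],q[2],q[3],q[0]]).as_matrix(); M[:3,3]=s['position']
    c['M']=M@c['T_tool_cam']; np.savez(f'pics/{f}.npz',**c); return c,s
def wray(c,u,v):
    x,y=(u-c['cx'])/c['fx'],(v-c['cy'])/c['fy']; r=np.hypot(x,y); k=np.sin(r)/max(r,1e-9)
    return c['M'][:3,3],c['M'][:3,:3]@np.array([x*k,-y*k,-np.cos(r)])
def wz(c,u,v,z):
    o,d=wray(c,u,v); return o+d*(z-o[2])/d[2]
def wpix(c,P):
    p=np.linalg.inv(c['M'])@np.r_[P,1]; x,y,z=p[0],-p[1],-p[2]; r=np.arctan2(np.hypot(x,y),z); k=r/np.hypot(x,y); return c['cx']+c['fx']*x*k,c['cy']+c['fy']*y*k
E
python3 - <<'E'
from h import *
c,s=wsnap('w1'); print(c['fx'],c['cx'],c['cy'],np.round(c['M'],3).tolist()); print(s['t'],s['position'],s['tcp_rot'],s['joint_pos'],s['wrist_force'])
print(wpix(c,[.4705,-.1624,.11]),wpix(c,[.55,-.16,.04]),wpix(c,[.496,-.077,.04]))
E
```

```text
325.19226210127806 277.7262929079651 216.10398874443916 [[0.959, 0.268, 0.094, 0.494], [-0.284, 0.907, 0.312, -0.085], [-0.002, -0.326, 0.945, 0.372], [0.0, 0.0, 0.0, 1.0]]
1.975 [ 0.47035661 -0.1656231   0.23036863] [-5.49231179e-04  8.01397690e-01  5.98131534e-01 -3.29006969e-04] [-5.73831754e-01  2.56279961e-01  1.57536708e+00 -2.42284189e-04
  1.31120449e+00 -2.85308528e-01] [ 0.97505374  0.15483572 -0.10504875]
(np.float64(277.2913688343477), np.float64(205.05911826801702)) (np.float64(349.5720944512061), np.float64(163.02383665622745)) (np.float64(277.6373679912213), np.float64(99.77420030426434))
```

View pics/w1.png

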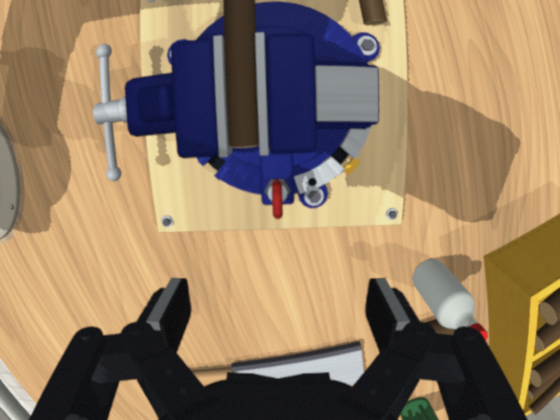

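```bash
python3 - <<'E'
from h import *
c=dict(np.load('pics/w1.npz')); im=cv2.imread('pics/w1.png'); hsv=cv2.cvtColor(im,cv2.COLOR_BGR2HSV); H,S,V=[hsv[...,i].astype(int) for i in range(3)]
m=((H<6)|(H>174))&(S>150)&(V>60); m[240:]=0; ys,xs=np.nonzero(m); print('red',xs.min(),xs.max(),ys.min(),ys.max(),len(xs))
for v in range(ys.min(),ys.max()+1,4): print(v,xs[ys==v].mean())
m=(H>18)&(H<34)&(S>190)&(V>120); m[:140]=0;m[185:]=0;m[:,:330]=0;m[:,380:]=0; ys,xs=np.nonzero(m); tab=(xs.mean(),ys.mean()); print('tab',tab,len(xs))
for n,p,z in[('tab',tab,.04),('notch',(340,155),.04),('cw',(216,162),.04),('ringtopin',(277.5,200),.11),('bar end out',(277.5,217),.092),('screwL',(167,222),.018),('screwR',(392,214),.018),('cornL',(158,231),.018),('cornR',(403,223),.018)]: print(n,wz(c,*p,z).round(4))
a=cv2.resize(im[90:240,190:410],None,fx=3.6,fy=3.6,interpolation=2); cv2.imwrite('pics/c3.png',a)
E
```

```text
red 273 281 180 217 293
180 276.0
184 276.5
188 276.5
192 276.5
196 276.5
200 276.5
204 277.0
208 277.0
212 277.5
216 277.5
tab (np.float64(nan), np.float64(nan)) 0
tab [nan nan nan]
notch [ 0.5422 -0.1491  0.04  ]
cw [ 0.4163 -0.1195  0.04  ]
ringtopin [ 0.4719 -0.1582  0.11  ]
bar end out [ 0.4658 -0.1787  0.092 ]
screwL [ 0.3285 -0.1716  0.018 ]
screwR [ 0.591  -0.2386  0.018 ]
cornL [ 0.3123 -0.1791  0.018 ]
cornR [ 0.6031 -0.2543  0.018 ]<stdin>:5: RuntimeWarning: Mean of empty slice.
  ret = ret.dtype.type(ret / rcount)
```

View pics/c3.png

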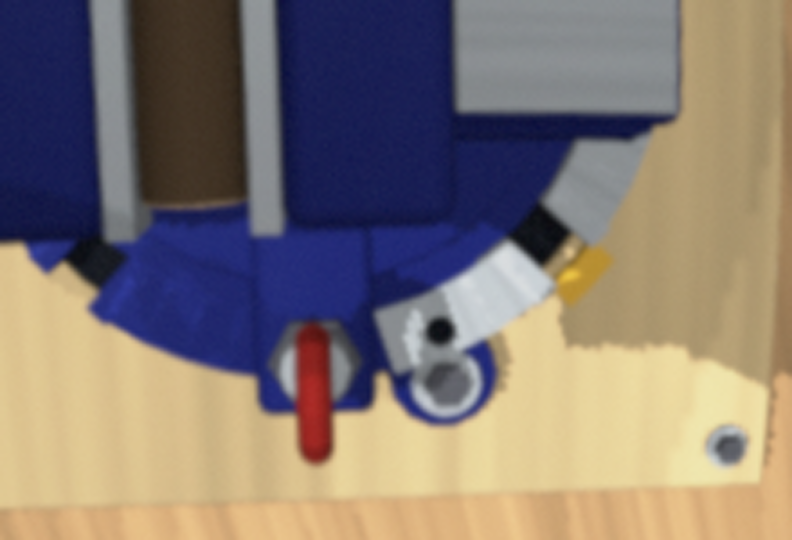

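```bash
python3 - <<'E'
from h import *
from scipy.optimize import least_squares
c=dict(np.load('pics/w1.npz'))
k=lambda u,v:(190-.36+u/3.6,90-.36+v/3.6)
P=np.array([wz(c,*k(*p),.04)[:2] for p in[(100,308),(170,352),(245,373),(553,295),(614,235),(642,165)]])
for loss in('linear',):
    r=least_squares(lambda q:np.hypot(*(P-q[:2]).T)-.103,[.495,-.072]); print(r.x,r.fun.round(4))
im=cv2.imread('pics/w1.png'); 
def pol(nm,p,ax): d=np.array(p[:2])-ax; print(nm,np.round(p,4),'r %.4f ang %.2f'%(np.hypot(*d),np.degrees(np.arctan2(d[1],d[0]))))
for ax in(r.x,np.array([.4953,-.0713])):
    for n,p,z in[('notch',k(539,235),.04),('n in',k(523,222),.04),('n out',k(556,249),.04),('tab',k(585,272),.04),('cw',k(96,260),.04),('plate end',k(391,341),.04),('ring top',(276.5,199),.110),('ring out',(277.5,217),.092),('ring in',(276,180),.092),('lug L',k(260,405),.057),('lug R',k(372,405),.057)]: pol(n,wz(c,*p,z),ax)
E
```

```text
[ 0.49667175 -0.07401861] [-0.0006  0.0004 -0.0003  0.0002  0.0015 -0.0017]
notch [ 0.5415 -0.1488  0.04  ] r 0.0872 ang -59.05
n in [ 0.5379 -0.1439  0.04  ] r 0.0811 ang -59.44
n out [ 0.5454 -0.1541  0.04  ] r 0.0937 ang -58.69
tab [ 0.5521 -0.163   0.04  ] r 0.1048 ang -58.06
cw [ 0.4167 -0.1195  0.04  ] r 0.0920 ang -150.40
plate end [ 0.4918 -0.1674  0.04  ] r 0.0935 ang -93.00
ring top [ 0.4714 -0.1571  0.11  ] r 0.0869 ang -106.93
ring out [ 0.4658 -0.1787  0.092 ] r 0.1091 ang -106.43
ring in [ 0.4744 -0.1452  0.092 ] r 0.0746 ang -107.40
lug L [ 0.4516 -0.1705  0.057 ] r 0.1065 ang -115.01
lug R [ 0.4818 -0.1795  0.057 ] r 0.1065 ang -98.02
notch [ 0.5415 -0.1488  0.04  ] r 0.0902 ang -59.19
n in [ 0.5379 -0.1439  0.04  ] r 0.0842 ang -59.57
n out [ 0.5454 -0.1541  0.04  ] r 0.0968 ang -58.84
tab [ 0.5521 -0.163   0.04  ] r 0.1079 ang -58.20
cw [ 0.4167 -0.1195  0.04  ] r 0.0922 ang -148.51
plate end [ 0.4918 -0.1674  0.04  ] r 0.0961 ang -92.10
ring top [ 0.4714 -0.1571  0.11  ] r 0.0891 ang -105.58
ring out [ 0.4658 -0.1787  0.092 ] r 0.1113 ang -105.36
ring in [ 0.4744 -0.1452  0.092 ] r 0.0768 ang -105.82
lug L [ 0.4516 -0.1705  0.057 ] r 0.1084 ang -113.75
lug R [ 0.4818 -0.1795  0.057 ] r 0.1090 ang -97.10
```

{"fn": "carry_out", "kwargs": {
  "rows": [
    {"rot":[0,0,1],"translation":[0,4,-30],"fingers":-1},
    {"rot":[0,0,0],"translation":[0,0,-40],"fingers":-1},
    {"rot":[0,0,0],"translation":[0,0,-40],"fingers":-0.5},
    {"rot":[0,0,0],"translation":[0,0,-25],"fingers":0},
    {"rot":[0,0,0],"translation":[0,0,-17],"fingers":0.3},
    {"rot":[0,0,0],"translation":[0,0,0],"fingers":0.5},
    {"rot":[0,0,0],"translation":[0,0,0],"fingers":0.6},
    {"rot":[0,0,0],"translation":[0,0,0],"fingers":0.6}
  ]
}}

```text
t: 3.02
position: [0.4704, -0.1593, 0.0802]
tcp_rot: [0.001, 0.795, 0.607, 0.0]
wrist_force: [-0.4, -0.2, 0.1]
finger_gap: 0.0173
grasp_force: 0.0
```

```bash
python3 - <<'E'
from h import *
c,s=wsnap('w2'); print(s['position'],s['finger_gap'],s['wrist_force'])
cv2.imwrite('pics/w2c.png',cv2.resize(c['pixels'][80:420,120:460,::-1],(595,595)))
E
```

```text
[ 0.47042971 -0.15927391  0.08015004] 0.01729242135172905 [-0.4188327  -0.17660272  0.13603821]
```

View pics/w2c.png

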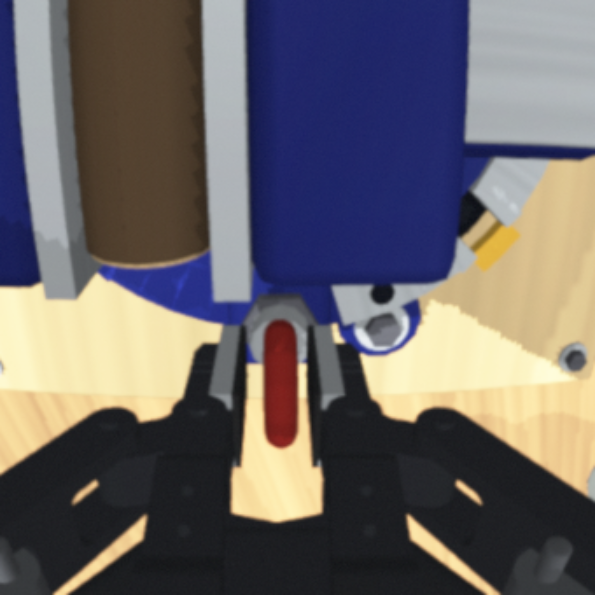

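{"fn": "carry_out", "kwargs": {
  "rows": [
    {"rot":[0,0,0],"translation":[0,0,0],"fingers":0.8},
    {"rot":[0,0,0],"translation":[0,0,0],"fingers":1},
    {"rot":[0,0,0],"translation":[0,0,0],"fingers":1},
    {"rot":[0,0,0],"translation":[0,0,0],"fingers":1}
  ]
}}

```text
t: 3.58
position: [0.4704, -0.1594, 0.08]
tcp_rot: [0.0, 0.795, 0.607, 0.0]
wrist_force: [-0.1, 1.2, 6.2]
finger_gap: 0.0074
grasp_force: 58.6
```

{"fn": "carry_out", "kwargs": {
  "rows": [
    {"rot":[0,0,0],"translation":[0,0,3],"fingers":1},
    {"rot":[0,0,0],"translation":[0,0,4],"fingers":1},
    {"rot":[0,0,0],"translation":[0,0,4],"fingers":1},
    {"rot":[0,0,0],"translation":[0,0,3],"fingers":1},
    {"rot":[0,0,0],"translation":[0,0,0],"fingers":1},
    {"rot":[0,0,0],"translation":[0,0,0],"fingers":1}
  ]
}}

```text
t: 4.32
position: [0.47, -0.1593, 0.0932]
tcp_rot: [-0.0, 0.795, 0.607, -0.0]
wrist_force: [3.3, -1.9, -9.2]
finger_gap: 0.0074
grasp_force: 58.3
```

```bash
python3 - <<'E'
from h import *
c,s=wsnap('w3'); print(s['position'],s['finger_gap'],s['wrist_force'],s['ft_torque'])
a=np.load('pics/w2.npz')['pixels']
for p in(a,c['pixels']):
    hsv=cv2.cvtColor(p,cv2.COLOR_RGB2HSV);H,S,V=[hsv[...,i].astype(int) for i in range(3)]
    m=((H<6)|(H>174))&(S>150)&(V>60)
    m[:,:250]=0;m[:,320:]=0;ys,xs=np.nonzero(m);print(xs.min(),xs.max(),ys.min(),ys.max())
cv2.imwrite('pics/w3c.png',cv2.resize(c['pixels'][80:420,120:460,::-1],(595,595)))
E
```

```text
[ 0.47002643 -0.15930379  0.0931831 ] 0.007380956529957721 [ 3.26420123 -1.91832623 -9.1764582 ] [-0.36403317 -0.52425936 -0.11167373]
271 288 264 334
269 287 264 334
```

View pics/w3c.png

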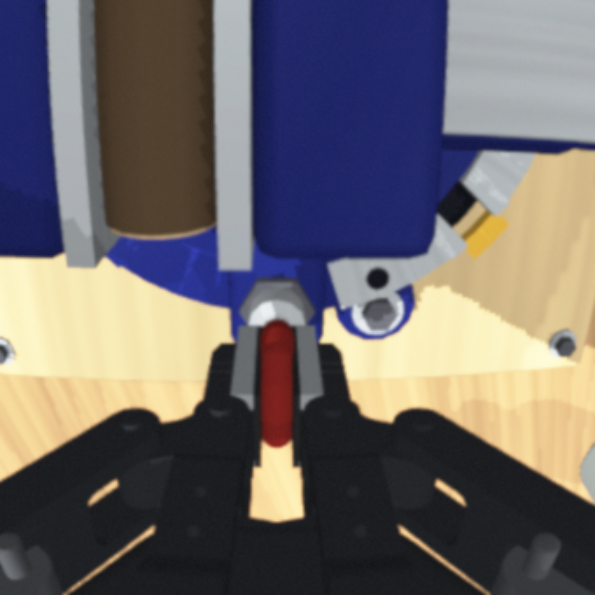

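```bash
cat > arc.py <<'E'
import sys,numpy as np
from h import Ro,bot
ax=np.array([float(sys.argv[1]),float(sys.argv[2])]); n=int(sys.argv[3]); st=float(sys.argv[4])
s=bot.state(); p=s['position'][:2]-ax; print(p,np.hypot(*p),np.degrees(np.arctan2(p[1],p[0])))
for i in range(n):
    q=Ro.from_euler('z',st,degrees=True).as_matrix()[:2,:2]@p; print((1e3*(q-p)).round(1).tolist()); p=q
E
python3 arc.py .4957 -.0725 10 2.5
```

```text
[-0.02567556 -0.08679423] 0.09051228223877097 -106.4793235855355
[3.8, -1.0]
[3.9, -0.9]
[3.9, -0.7]
[3.9, -0.5]
[3.9, -0.4]
[3.9, -0.2]
[3.9, -0.0]
[3.9, 0.2]
[3.9, 0.3]
[3.9, 0.5]
```

{"fn": "carry_out", "kwargs": {
  "rows": [
    {"rot":[0,0,0],"translation":[0,0,0.8],"fingers":1},
    {"rot":[0,0,2.5],"translation":[3.8,-1.0,0],"fingers":1},
    {"rot":[0,0,2.5],"translation":[3.9,-0.9,0],"fingers":1},
    {"rot":[0,0,2.5],"translation":[3.9,-0.7,0],"fingers":1},
    {"rot":[0,0,2.5],"translation":[3.9,-0.5,0],"fingers":1},
    {"rot":[0,0,0],"translation":[0,0,0],"fingers":1}
  ]
}}

```text
t: 5.12
position: [0.4855, -0.1622, 0.0939]
tcp_rot: [-0.0, 0.739, 0.674, -0.0]
wrist_force: [4.0, -0.7, -10.2]
finger_gap: 0.0073
grasp_force: 58.5
```

{"fn": "carry_out", "kwargs": {
  "rows": [
    {"rot":[0,0,2.5],"translation":[3.9,-0.4,0],"fingers":1},
    {"rot":[0,0,2.5],"translation":[3.9,-0.2,0],"fingers":1},
    {"rot":[0,0,2.5],"translation":[3.9,0,0],"fingers":1},
    {"rot":[0,0,2.5],"translation":[3.9,0.2,0],"fingers":1},
    {"rot":[0,0,2.5],"translation":[3.9,0.3,0],"fingers":1},
    {"rot":[0,0,2.5],"translation":[3.9,0.5,0],"fingers":1},
    {"rot":[0,0,0],"translation":[0,0,0],"fingers":1}
  ]
}}

```text
t: 6.0
position: [0.5088, -0.1614, 0.0938]
tcp_rot: [-0.001, 0.645, 0.764, 0.0]
wrist_force: [2.3, 1.6, -10.2]
finger_gap: 0.0072
grasp_force: 58.7
```

```bash
python3 arc.py .4957 -.0725 9 2; python3 - <<'E'
from h import *
c,s=wsnap('w4'); print(s['position'],s['wrist_force'],s['ft_torque'])
cv2.imwrite('pics/w4c.png',cv2.resize(c['pixels'][160:380,190:410,::-1],(594,594),interpolation=2))
E
```

```text
[ 0.01308871 -0.08892364] 0.08988174105997276 -81.62673304608731
[3.1, 0.5]
[3.1, 0.6]
[3.1, 0.7]
[3.0, 0.8]
[3.0, 0.9]
[3.0, 1.0]
[2.9, 1.1]
[2.9, 1.2]
[2.8, 1.3]
[ 0.50878871 -0.16142364  0.09380669] [  2.27350727   1.64399801 -10.2013952 ] [ 0.36535302 -0.45660643 -0.03210437]
```

View pics/w4c.png

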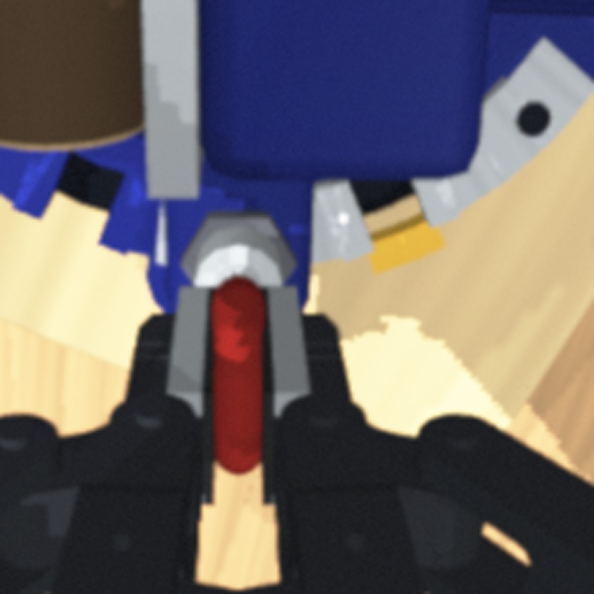

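```bash
python3 - <<'E'
from h import *
from scipy.optimize import least_squares
c=dict(np.load('pics/w4.npz')); k=lambda u,v:(190-.3+u/2.7,160-.3+v/2.7)
w=lambda p:wz(c,*k(*p),.04)[:2]
tn=[w((372,243)),w((430,224))]; ti=[w((352,185)),w((413,182))]; sn=[w((42,212)),w((104,243))]
print('tn',np.round(tn,4),'sn',np.round(sn,4),'w',np.linalg.norm(tn[1]-tn[0]),np.linalg.norm(sn[1]-sn[0]))
P=np.array([*tn,*sn,w((500,190)),w((555,130)),w((345,262)),w((148,258))])
r=least_squares(lambda q:np.hypot(*(P-q).T)-.103,[.4957,-.0725]);print(r.x,r.fun.round(4))
t=(c['M']@np.linalg.inv(c['T_tool_cam']))[:3,3][:2]
for ax in(r.x,np.array([.4957,-.0725]),np.array([.495,-.0715])):
    a=lambda p:np.degrees(np.arctan2(*(np.array(p)-ax)[::-1])).round(2)
    print(ax,'T',[a(p) for p in tn+ti],'S',[a(p) for p in sn],'delta',np.mean([a(p) for p in tn])-np.mean([a(p) for p in sn]),'tcp',a(t))
E
```

```text
tn [[ 0.5423 -0.1631]
 [ 0.5556 -0.1558]] sn [[ 0.4608 -0.1687]
 [ 0.477  -0.1743]] w 0.015156317354593598 0.017152068941616628
[ 0.4950507  -0.07291069] [-0.0012 -0.0003 -0.0013 -0.0001  0.0012 -0.0016  0.002   0.0007]
[ 0.4950507  -0.07291069] T [np.float64(-62.33), np.float64(-53.85), np.float64(-62.81), np.float64(-53.61)] S [np.float64(-109.69), np.float64(-100.1)] delta 46.80499999999999 tcp -81.18
[ 0.4957 -0.0725] T [np.float64(-62.76), np.float64(-54.27), np.float64(-63.32), np.float64(-54.09)] S [np.float64(-109.95), np.float64(-100.41)] delta 46.665000000000006 tcp -81.63
[ 0.495  -0.0715] T [np.float64(-62.67), np.float64(-54.28), np.float64(-63.2), np.float64(-54.1)] S [np.float64(-109.4), np.float64(-99.93)] delta 46.190000000000005 tcp -81.28
```

```bash
python3 arc.py .4953 -.0725 9 2.4
```

```text
[ 0.01344351 -0.08892534] 0.08993578252723843 -81.40326334115379
[3.7, 0.6]
[3.7, 0.8]
[3.6, 0.9]
[3.6, 1.1]
[3.6, 1.3]
[3.5, 1.4]
[3.4, 1.5]
[3.4, 1.7]
[3.3, 1.8]
```

{"fn": "carry_out", "kwargs": {
  "rows": [
    {"rot":[0,0,2.4],"translation":[3.7,0.6,0],"fingers":1},
    {"rot":[0,0,2.4],"translation":[3.7,0.8,0],"fingers":1},
    {"rot":[0,0,2.4],"translation":[3.6,0.9,0],"fingers":1},
    {"rot":[0,0,2.4],"translation":[3.6,1.1,0],"fingers":1},
    {"rot":[0,0,2.4],"translation":[3.6,1.3,0],"fingers":1},
    {"rot":[0,0,2.4],"translation":[3.5,1.4,0],"fingers":1},
    {"rot":[0,0,2.4],"translation":[3.4,1.5,0],"fingers":1},
    {"rot":[0,0,2.4],"translation":[3.4,1.7,0],"fingers":1},
    {"rot":[0,0,2.4],"translation":[3.3,1.8,0],"fingers":1},
    {"rot":[0,0,0],"translation":[0,0,0],"fingers":1}
  ]
}}

```text
t: 7.3
position: [0.5405, -0.1497, 0.0936]
tcp_rot: [-0.001, 0.489, 0.872, 0.0]
wrist_force: [-1.7, 6.6, -9.9]
finger_gap: 0.0072
grasp_force: 58.8
```

{"fn": "carry_out", "kwargs": {
  "rows": [
    {"rot":[0,0,0],"translation":[0,0,-1],"fingers":1},
    {"rot":[0,0,0],"translation":[0,0,-1],"fingers":1},
    {"rot":[0,0,0],"translation":[0,0,-0.7],"fingers":1},
    {"rot":[0,0,0],"translation":[0,0,0],"fingers":1}
  ]
}}

```text
t: 7.8
position: [0.5405, -0.1497, 0.091]
tcp_rot: [-0.001, 0.489, 0.872, 0.0]
wrist_force: [-1.5, 8.2, -9.5]
finger_gap: 0.0076
grasp_force: 58.8
```

{"fn": "carry_out", "kwargs": {
  "rows": [
    {"rot":[0,0,0],"translation":[0,0,-0.7],"fingers":1},
    {"rot":[0,0,0],"translation":[0,0,0],"fingers":1}
  ]
}}

```text
t: 8.05
position: [0.5405, -0.1498, 0.0903]
tcp_rot: [-0.001, 0.489, 0.872, 0.0]
wrist_force: [-1.7, 7.9, -8.4]
finger_gap: 0.0075
grasp_force: 58.9
```

{"fn": "carry_out", "kwargs": {
  "rows": [
    {"rot":[0,0,0],"translation":[0,0,-0.7],"fingers":1},
    {"rot":[0,0,0],"translation":[0,0,0],"fingers":1}
  ]
}}

```text
t: 8.3
position: [0.5405, -0.1497, 0.0896]
tcp_rot: [-0.001, 0.489, 0.872, 0.0]
wrist_force: [-1.3, 7.1, -9.0]
finger_gap: 0.0071
grasp_force: 58.9
```

{"fn": "carry_out", "kwargs": {
  "rows": [
    {"rot":[0,0,0],"translation":[0,0,-0.7],"fingers":1},
    {"rot":[0,0,0],"translation":[0,0,0],"fingers":1}
  ]
}}

```text
t: 8.55
position: [0.5405, -0.1497, 0.0889]
tcp_rot: [-0.001, 0.489, 0.872, 0.0]
wrist_force: [-1.8, 7.2, -8.7]
finger_gap: 0.0076
grasp_force: 58.9
```

{"fn": "carry_out", "kwargs": {
  "rows": [
    {"rot":[0,0,0],"translation":[0,0,-1],"fingers":1},
    {"rot":[0,0,0],"translation":[0,0,-1],"fingers":1},
    {"rot":[0,0,0],"translation":[0,0,0],"fingers":1}
  ]
}}

```text
t: 8.93
position: [0.5405, -0.1497, 0.087]
tcp_rot: [-0.001, 0.489, 0.872, 0.0]
wrist_force: [-1.9, 7.4, -8.3]
finger_gap: 0.0074
grasp_force: 59.1
```

{"fn": "carry_out", "kwargs": {
  "rows": [
    {"rot":[0,0,0],"translation":[0,0,-1],"fingers":1},
    {"rot":[0,0,0],"translation":[0,0,-1],"fingers":1},
    {"rot":[0,0,0],"translation":[0,0,0],"fingers":1}
  ]
}}

```text
t: 9.3
position: [0.5406, -0.1497, 0.0851]
tcp_rot: [-0.001, 0.489, 0.872, 0.001]
wrist_force: [-1.6, 7.7, -8.1]
finger_gap: 0.0077
grasp_force: 59.2
```

{"fn": "carry_out", "kwargs": {
  "rows": [
    {"rot":[0,0,0],"translation":[0,0,-1],"fingers":1},
    {"rot":[0,0,0],"translation":[0,0,-1],"fingers":1},
    {"rot":[0,0,0],"translation":[0,0,-1],"fingers":1},
    {"rot":[0,0,0],"translation":[0,0,0],"fingers":1}
  ]
}}

```text
t: 9.8
position: [0.5408, -0.1496, 0.0824]
tcp_rot: [-0.001, 0.489, 0.872, 0.001]
wrist_force: [-1.5, 9.4, -5.9]
finger_gap: 0.0076
grasp_force: 59.6
```

{"fn": "carry_out", "kwargs": {
  "rows": [
    {"rot":[0,0,0],"translation":[0,0,0],"fingers":0.8},
    {"rot":[0,0,0],"translation":[0,0,0],"fingers":0.6},
    {"rot":[0,0,0],"translation":[0,0,0],"fingers":0.6},
    {"rot":[0,0,0],"translation":[0,0,0],"fingers":0.6}
  ]
}}

```text
t: 10.3
position: [0.5412, -0.1514, 0.0829]
tcp_rot: [0.001, 0.49, 0.872, -0.0]
wrist_force: [0.3, 0.7, -0.2]
finger_gap: 0.0173
grasp_force: 0.0
```

```bash
python3 - <<'E'
from h import *
c,s=wsnap('w5'); print(s['position'],s['wrist_force'],s['finger_gap'])
cv2.imwrite('pics/w5c.png',cv2.resize(c['pixels'][120:380,150:410,::-1],(594,594),interpolation=2))
E
```

```text
[ 0.54124721 -0.15138883  0.08289852] [ 0.33209236  0.70896397 -0.22314558] 0.01726067218916996
```

View pics/w5c.png

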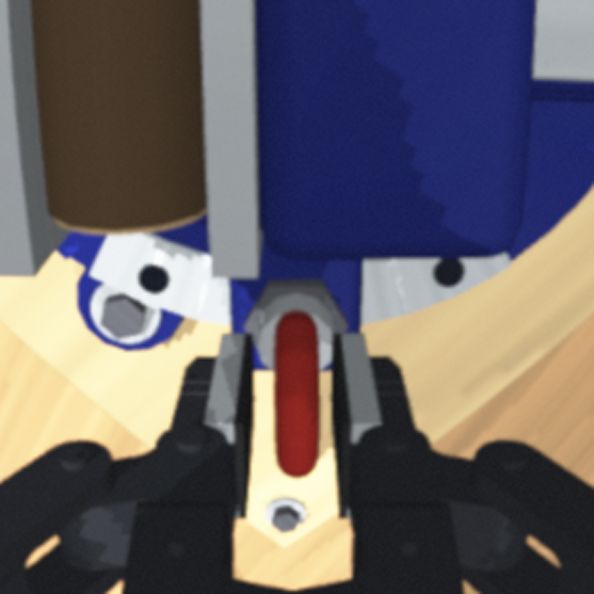

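{"fn": "carry_out", "kwargs": {
  "rows": [
    {"rot":[0,0,0],"translation":[0,0,0],"fingers":0.4},
    {"rot":[0,0,0],"translation":[0,0,10],"fingers":0.3},
    {"rot":[0,0,0],"translation":[0,0,30],"fingers":0.3},
    {"rot":[0,0,0],"translation":[0,0,50],"fingers":0.3},
    {"rot":[0,0,0],"translation":[0,0,50],"fingers":0.3},
    {"rot":[0,0,0],"translation":[-10,-40,20],"fingers":0},
    {"rot":[0,0,0],"translation":[-20,-50,0],"fingers":0},
    {"rot":[0,0,0],"translation":[-20,-50,0],"fingers":0},
    {"rot":[0,0,0],"translation":[0,0,0],"fingers":0}
  ]
}}

```text
t: 11.48
position: [0.4894, -0.2938, 0.2428]
tcp_rot: [0.0, 0.492, 0.871, -0.0]
wrist_force: [0.3, 0.8, -0.0]
finger_gap: 0.0426
grasp_force: 0.0
```

```bash
python3 - <<'E'
from h import *
T=snap('top','top9');S=snap('scene','scene9')
def red(f,x0,x1,y0,y1):
    hsv=cv2.cvtColor(cv2.imread(f),cv2.COLOR_BGR2HSV);H,Sa,V=[hsv[...,i].astype(int) for i in range(3)]
    m=((H<8)|(H>172))&(Sa>120)&(V>50); ys,xs=np.nonzero(m); k=(xs>=x0)&(xs<x1)&(ys>=y0)&(ys<y1); xs,ys=xs[k],ys[k]
    return np.array([(xs.min()+xs.max())/2,(ys.min()+ys.max())/2]),len(xs),(xs.min(),xs.max(),ys.min(),ys.max())
def tri(a,b):
    (o,d),(p,e)=ray(T,*a),ray(S,*b); k=np.linalg.lstsq(np.c_[d,-e],p-o,rcond=None)[0]; x,y=o+d*k[0],p+e*k[1]
    return (x+y)/2,np.linalg.norm(x-y)
for f,b,sb in(('0',(295,345,180,230),(215,260,205,245)),('9',(295,345,180,230),(215,290,205,270))):
    try:
        a=red(f'pics/top{f}.png',*b); c=red(f'pics/scene{f}.png',*sb); print(a,c,tri(a[0],c[0]))
    except Exception as e: print(f,e)
a=cv2.resize(cv2.imread('pics/scene9.png')[170:300,190:350],None,fx=3.2,fy=3.2,interpolation=2); b=cv2.resize(cv2.imread('pics/top9.png')[155:280,235:345],(256,291))
o=np.zeros((416,780,3),np.uint8);o[:,:512]=a;o[:291,516:772]=b;cv2.imwrite('pics/c9.png',o)
s=bot.state();print(s['position'],s['t'],s['wrist_force'])
E
```

```text
(array([309.5, 222. ]), 27, (np.int64(305), np.int64(314), np.int64(220), np.int64(224))) (array([231. , 227.5]), 86, (np.int64(225), np.int64(237), np.int64(222), np.int64(233))) (array([ 0.47038563, -0.16284838,  0.08891273]), np.float64(0.0016091895678898354))
(array([306. , 199.5]), 23, (np.int64(302), np.int64(310), np.int64(197), np.int64(202))) (array([252. , 242.5]), 72, (np.int64(249), np.int64(255), np.int64(236), np.int64(249))) (array([ 0.54181197, -0.15194425,  0.08780712]), np.float64(0.0014521584330226614))
[ 0.4907426  -0.29091042  0.24276665] 11.575 [0.88205733 0.47498539 0.30441996]
```

View pics/c9.png

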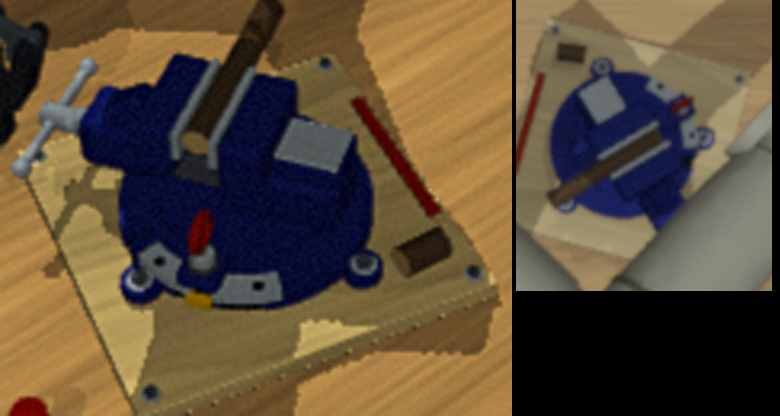

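```bash
python3 -c "
from cell import bot
print(bot.sign_off())"
```

```text
the job is handed in; nothing more can be done
None
```

The vice is swung about 46.5° counter-clockwise to the yellow-tab notch and the ring let go; the cameras put the ring 1 mm or so from its starting home height, so the pin looks fully home, and the job is handed in at about 11.6 s.

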